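# Balance a pair of centrifuge buckets

### The job

Balance the two centrifuge buckets on the two-pan balance before they go into the rotor: move one tube from the full bucket into an empty socket of the other bucket, so that each holds two, and press it fully home, no harder than its spring catch needs. Then nudge the sliding poise along the front bar from the side, lightly and without pinching it or leaning on the bar, until the beam comes to rest level with nothing touching it. Leave the buckets in their pans and do not disturb the things around.

Things in the scene. Friction and masses are not known exactly. Their poses are not given: they have to be found in the camera images.
- balance: two-pan balance, grey base 165 (its x) by 270 mm (its y), fixed; origin on the table under the beam pivot, x from the front bar to the back, y to its left pan. Pans (152 mm discs) at y = +100 and -100 mm, top face 70 mm up when level, kept horizontal by a linkage. Scale housing with pointer behind the middle: x 79 to 101 mm, y within 36 mm, 139 mm high
- beam (a joint): tilt of the beam in rad: 0 level, positive = left (+y) pan high, stops at -0.07 and +0.07 (7 mm at the pans); pivot 54 mm above the balance's origin, axis its x. Weakly sprung to level: between the stops the poise tilts it about 0.0018 rad per mm moved. It needs about 2 s to settle after being touched. Pressing on a pan first takes it down to its stop
- poise (a joint): position in m of the poise along the front bar, 0 at the middle, positive towards the left (+y) pan, stops at -0.080 and +0.080; 90 g, held where it is left by friction, about 1.5 N slides it. Moving it away from the low pan raises that pan
- poise_knob (a point): axis of the poise's upright round steel knob, 14 mm across, to be nudged along the bar; the point is 98 mm above the table when level. The knob is straight from 20 mm below the point to 16 mm above it; the poise's 26 mm wide sleeve lies below that, its top face 27 mm below the point
- bar_mid (a point): middle of the top edge of the flat front bar that carries the poise: bar 202 mm long along the balance's y, 5 mm thick, fixed to the beam 125 mm in front of its pivot; 64 mm above the table when level
- bucket_full: metal centrifuge bucket, a block 140 (its x) by 50 (its y) by 44 mm high, 0.6 kg, loose in the low ribs of a pan (either one); origin at the centre of its underside, on the pan's top face. Three sockets in a row at x = -47, 0, +47 mm, all with a tube at the start
- bucket_part: metal centrifuge bucket, a block 140 (its x) by 50 (its y) by 44 mm high, 0.6 kg, loose in the low ribs of a pan (either one); origin at the centre of its underside, on the pan's top face. Three sockets in a row at x = -47, 0, +47 mm; at the start one tube (tube_d) in the socket at x = +47 mm, the other two empty
- bucket_full_socket1 (a point): centre of the floor of the middle socket, 8 mm above the bucket's underside. Sockets are 35.8 mm across, 36 mm deep, with a 2 mm chamfer. A sprung ball in each socket's +x wall, 16 mm above the floor, grips the tube: 3 to 5 N upward draws one out
- bucket_part_socket1 (a point): centre of the floor of the middle socket, 8 mm above the bucket's underside. Sockets are 35.8 mm across, 36 mm deep, with a 2 mm chamfer. A sprung ball in each socket's +x wall, 16 mm above the floor, grips the tube: 5 to 10 N downward pushes one past it; a tube let go above it does not sink home
- tube_a_mid (a point): sample tube with screw cap, 94 mm tall, body 33.6 mm across, cap 41 mm across and 20 mm high; the point is its centre, 47 mm above its underside, z up the tube; about 60 g, hidden fill makes each up to 15 % lighter or heavier; starts in the full bucket's socket at x = -47 mm
- tube_b_mid (a point): sample tube with screw cap, 94 mm tall, body 33.6 mm across, cap 41 mm across and 20 mm high; the point is its centre, 47 mm above its underside, z up the tube; about 60 g, hidden fill makes each up to 15 % lighter or heavier; starts in the full bucket's middle socket
- tube_c_mid (a point): sample tube with screw cap, 94 mm tall, body 33.6 mm across, cap 41 mm across and 20 mm high; the point is its centre, 47 mm above its underside, z up the tube; about 60 g, hidden fill makes each up to 15 % lighter or heavier; starts in the full bucket's socket at x = +47 mm
- tube_d_mid (a point): sample tube with screw cap, 94 mm tall, body 33.6 mm across, cap 41 mm across and 20 mm high; the point is its centre, 47 mm above its underside, z up the tube; about 60 g, hidden fill makes each up to 15 % lighter or heavier; starts in the part-filled bucket's socket at x = +47 mm
- dropper_bottle_1: bystander: small white bottle in front of the balance, 50 mm across, 100 mm tall, origin at its underside
- dropper_bottle_2: bystander: small white bottle in front of the balance, 50 mm across, 100 mm tall, origin at its underside
- jar: bystander: small screw-cap jar behind the balance, 41 mm across, 53 mm tall, origin at its underside
- tall_tube: bystander: tall capped tube standing left of the balance, 34 mm across, 156 mm tall, origin at its underside
- beaker: bystander: small beaker behind the tube rack, 76 mm across, 85 mm tall, origin at its underside
Mind the look-alikes: they are no part of the job. What is shaped like the part that bears tube_d_mid but blue or brown is not meant.

How it is judged (in metres and radians):
On the way:
1. one tube from the full bucket stands fully home in a socket of the other bucket, the other three tubes home where they were (((z of tube_a_mid in the frame of bucket_part between 0.053 and 0.0567 m and y of tube_a_mid in the frame of bucket_part between -0.006 and 0.006 m and x of tube_a_mid in the frame of bucket_part between -0.055 and 0.055 m and z of tube_b_mid in the frame of bucket_full between 0.053 and 0.0567 m and y of tube_b_mid in the frame of bucket_full between -0.006 and 0.006 m and x of tube_b_mid in the frame of bucket_full between -0.055 and 0.055 m and z of tube_c_mid in the frame of bucket_full between 0.053 and 0.0567 m and y of tube_c_mid in the frame of bucket_full between -0.006 and 0.006 m and x of tube_c_mid in the frame of bucket_full between -0.055 and 0.055 m) or (z of tube_b_mid in the frame of bucket_part between 0.053 and 0.0567 m and y of tube_b_mid in the frame of bucket_part between -0.006 and 0.006 m and x of tube_b_mid in the frame of bucket_part between -0.055 and 0.055 m and z of tube_a_mid in the frame of bucket_full between 0.053 and 0.0567 m and y of tube_a_mid in the frame of bucket_full between -0.006 and 0.006 m and x of tube_a_mid in the frame of bucket_full between -0.055 and 0.055 m and z of tube_c_mid in the frame of bucket_full between 0.053 and 0.0567 m and y of tube_c_mid in the frame of bucket_full between -0.006 and 0.006 m and x of tube_c_mid in the frame of bucket_full between -0.055 and 0.055 m) or (z of tube_c_mid in the frame of bucket_part between 0.053 and 0.0567 m and y of tube_c_mid in the frame of bucket_part between -0.006 and 0.006 m and x of tube_c_mid in the frame of bucket_part between -0.055 and 0.055 m and z of tube_a_mid in the frame of bucket_full between 0.053 and 0.0567 m and y of tube_a_mid in the frame of bucket_full between -0.006 and 0.006 m and x of tube_a_mid in the frame of bucket_full between -0.055 and 0.055 m and z of tube_b_mid in the frame of bucket_full between 0.053 and 0.0567 m and y of tube_b_mid in the frame of bucket_full between -0.006 and 0.006 m and x of tube_b_mid in the frame of bucket_full between -0.055 and 0.055 m)) and z of tube_d_mid in the frame of bucket_part between 0.053 and 0.0567 m and y of tube_d_mid in the frame of bucket_part between -0.006 and 0.006 m and x of tube_d_mid in the frame of bucket_part between -0.055 and 0.055 m), for 0.2 s.
At the end, for the whole second after the job is handed in: each bucket holds two tubes (one of the full bucket's three has gone over), every tube fully home (within 1.7 mm of its socket floor), and the beam rests within 0.008 rad of level (0.8 mm at the pans, half a division of the pointer scale), at rest (all of step 1 and value of joint beam between -0.008 and 0.008 rad and velocity of joint beam between -0.02 and 0.02 rad/s); the robot touches nothing.
It fails at once if the beam, bar or poise is pushed or squeezed by the fingers with more than 12 N (it would be knocked off its knife edges) (contact force between the fingers and beam above 12 N).
It fails at once if a tube is jammed into its bucket with more than 40 N (contact force between any of tube_a, tube_b, tube_c and bucket_part above 40 N or contact force between any of tube_a, tube_b, tube_c and bucket_full above 40 N).
It fails at once if a bucket is lifted or dragged out of its pan (moved over 40 mm) (distance of any of bucket_full, bucket_part from where it was at the start of the episode above 0.04 m).
It fails at once if a bystander (bottles, jar, tall tube, beaker) is shoved or knocked over (moved over 30 mm) (distance of any of dropper_bottle_1, dropper_bottle_2, jar, tall_tube, beaker from where it was at the start of the episode above 0.03 m).
It also fails if it takes over 72 s, if anything falls off the work surface, if the arm or the gripper's body presses on something with over 40 N, if the wrist force passes 120 N, or if a joint passes its speed limit or range.

### The arm

A 6-joint arm with a two-finger parallel gripper is mounted at the origin on a cart in front of the work surface, level with it; the furniture and walls round the work are solid. World frame = base frame: x ahead of the robot, y to its left, z up, the work surface at z = 0. Lengths are in mm, angles in rad, forces in N, time in s.
With the tool pointing down it reaches from about 400 to 925 mm from the base axis. Payload 12.5 kg.
Tool frame: the origin (TCP) lies at the very end of the fingers, on their centre line; the grasp point (between the pads) lies 19 mm behind it; z points along the fingers, y is the line along which they close (so a half turn about z gives the same grasp; the last joint's range is limited). The gripper opens to 95 mm and grips with 3 to 60 N. Pads are 20 mm wide; open, the fingers measure 119 mm over their backs; the gripper's body (75 mm by 180 mm) begins 59 mm behind the grasp point.
Start: joints at [-1.296, 0.491, 1.559, -0, 1.092, -0.106], TCP at [232.313, -580.239, 214.661] pointing down, gripper open.
Joint ranges: [-3.1, 3.1], [-0.84, 2.19], [0.05, 2.79], [-1.13, 4.28], [0.06, 2.93], [-2.69, 2.69]. Speed limits (rad/s): [2.22, 2.22, 2.79, 3.14, 3.14, 3.14].

### API

Orientations are given as [roll, pitch, yaw] about the fixed x, y, z axes, in that order (R = Rz(yaw) Ry(pitch) Rx(roll)).
In Python, from cell import state, imaging, env, spot_in, mark_of gives the robot as it stands. The module is installed in compiled form; this text tells all that it offers.
- The arm moves only by the tool step_arm, never from a script. Its argument "increments" is a list of rows, each an object with "slide": the shift along the tool's x, y, z in m, a list of three; "roll": the turn about the tool's z in rad. A call has 1 to 5 rows; each row is the pose to reach, as a shift and turn from the pose commanded when the call began, along the tool's axes at that moment; what a row does not reach only later rows make up. A row lasts 1/8 s, in which the tool goes at most 62.5 mm and 10.7 degrees, less where a joint would pass 70% of its speed; a pose out of reach is approached as far as the arm can. A call with a gripper value outside its range is refused whole. "fingers" is the opening, from 0 (shut) to 1 (fully open), set as the call begins (left out, the last holds). The fingers move at their own pace and stop on an object; the grip force is fixed at half the most. Time passes only in rows, so rows that repeat a pose let the fingers close. It gives the time, the measured TCP pose, the force, the opening and the grip force at its end, in the units of the state.
- state(): the state, without advancing time (a new reading comes with each control period).
- imaging.read_camera(name): name is "scene" or "top"; returns a dict with "color" (420x560x3 uint8, red, green, blue), "z_map" (420x560 float32, mm along the optical axis (not along the pixel's ray), 0 where there is no reading), "intrinsics" (3x3 intrinsics, pixels), "camera_from_world" (4x4, takes a point from world to camera coordinates). Camera axes: x right, y up, looking along -z (the intrinsics and any distortion apply to the point x, -y, -z); pixel columns grow to the right and rows downward; lengths in mm; the calibration is good to about 2 mm. A picture is of the moment at which its call begins.
- env.job_done(): hands the job in; it is judged then, once.
Trained networks look in the newest picture that a camera, given by its name, has taken for a name from the list of things; names that differ only in an ending like _2 or _b are one class to them, and where a whole thing is asked for, a point or a joint stands for the part that bears it (a point fixed in the world has none). Each returns a list of dicts, best first, with "confidence" (0 to 1); they miss things now and then, are a little off and sometimes report something else, mostly with a low value. They report only what shows in the picture. A call takes as long as a camera call. They do not tell look-alikes from the thing itself.
- spot_in(camera, target): "bbox" ([left, top, right, bottom] in pixels, round what is visible of it).
- mark_of(camera, target): "uv" ([column, row] in pixels: a listed point, or the origin of a listed thing).
The state is a dict: "t": time; "joints": joint angles; "qvel": joint speeds; "tau": joint torques, N m; "eef_pos": TCP position; "tcp_rot": TCP orientation; "ft_force": force on the tool from outside, world axes, zero at the start; "moment": the same for the moment, N m; "opening": opening from 0.0 (shut) to 1.0 (fully open); "grip_force": force on a finger pad.
Only numpy, scipy, OpenCV 4.12 (cv2) and the standard library are available. Lean on these libraries where they do the work, as an engineer would, in place of code of your own. Each camera call takes 0.05 s, during which the arm holds its last target. There are 200 camera calls.

## Working session

There is one attempt and no reset: what is moved stays moved. The work goes in short steps, Python scripts to look and compute and a tool call to move; the robot and the scene stay as the last step left them, time stands still between calls to the robot, and variables do not carry over. Pictures are saved under pics/ and viewed, at most 10 in all, crops included, and the job is handed in when it is done.

Besides the shell and the picture viewer there is one more tool, called after "Request:" as a command line: name --argument value ..., lists and objects as JSON in quotes. step_arm: Moves the arm, as the interface text tells. Its arguments: {"type":"object","properties":{"increments":{"type":"array"},"fingers":{"type":"number"}},"required":["increments"]}

```bash
mkdir -p pics
cat > h.py <<'E'
import numpy as np, cv2
from cell import state, imaging, env, spot_in, mark_of
def cam(n):
    d=imaging.read_camera(n); return d
def ray(d,uv):
    K=np.array(d['intrinsics']);T=np.array(d['camera_from_world']);Ti=np.linalg.inv(T)
    p=np.array([(uv[0]-K[0,2])/K[0,0],-(uv[1]-K[1,2])/K[1,1],-1.])
    return Ti[:3,3],Ti[:3,:3]@p
def at_z(d,uv,z):
    o,r=ray(d,uv); return o+r*(z-o[2])/r[2]
def at_depth(d,uv):
    o,r=ray(d,uv); return o+r*d['z_map'][int(round(uv[1])),int(round(uv[0]))]
def proj(d,P):
    K=np.array(d['intrinsics']);T=np.array(d['camera_from_world'])
    c=(T@np.r_[P,1])[:3]; return np.array([K[0,0]*c[0]/-c[2]+K[0,2],K[1,1]*-c[1]/-c[2]+K[1,2]])
def cloud(d):
    K=np.array(d['intrinsics']);Ti=np.linalg.inv(np.array(d['camera_from_world']))
    z=d['z_map'];v,u=np.mgrid[:z.shape[0],:z.shape[1]]
    p=np.stack([(u-K[0,2])/K[0,0]*z,-(v-K[1,2])/K[1,1]*z,-z],-1)
    w=p@Ti[:3,:3].T+Ti[:3,3]; w[z==0]=np.nan; return w
E
cat > a.py <<'E'
from h import *
print(state())
for n in('scene','top'):
    d=cam(n);cv2.imwrite(f'pics/{n}0.png',d['color'][:,:,::-1]);np.savez(f'{n}0.npz',**d)
    print(n,np.linalg.inv(d['camera_from_world'])[:3,3])
    for t in['balance','poise_knob','bar_mid','bucket_full','bucket_part','bucket_full_socket1','bucket_part_socket1','tube_a_mid','dropper_bottle_1','jar','tall_tube','beaker']:
        print(t,[(np.round(m['uv']).tolist(),round(m['confidence'],2)) for m in mark_of(n,t)][:7])
E
python3 a.py
```

```text
{'t': 0.0, 'joints': array([-1.29558403e+00,  4.91543159e-01,  1.55948236e+00,  1.50166091e-05,
        1.09169556e+00, -1.05602946e-01]), 'qvel': array([ 0.00060644, -0.00114693, -0.00295474, -0.0003718 ,  0.00026234,
        0.00107593]), 'tau': array([ 1.12997277e-03, -6.12646437e+01, -2.58173847e+01,  6.93111727e-02,
        4.82636655e-02, -9.83170162e-05]), 'eef_pos': array([ 232.25035789, -579.96634036,  214.06060692]), 'tcp_rot': array([-3.14047192e+00, -1.32187398e-04,  3.80808241e-01]), 'ft_force': array([ 0.48861719, -0.38104545, -0.00432775]), 'moment': array([ 0.00398826, -0.0029964 , -0.00413095]), 'grip_force': 0.0, 'opening': 0.9990546808135571}
scene [-101.38981239  619.7355508   912.66073222]
balance [([320.0, 204.0], 0.64)]
poise_knob [([317.0, 204.0], 0.5)]
bar_mid [([336.0, 211.0], 0.71)]
bucket_full [([345.0, 175.0], 0.5)]
bucket_part [([288.0, 185.0], 0.71), ([229.0, 235.0], 0.48)]
bucket_full_socket1 [([352.0, 176.0], 0.62)]
bucket_part_socket1 [([287.0, 188.0], 0.94), ([318.0, 203.0], 0.48), ([335.0, 211.0], 0.4)]
tube_a_mid []
dropper_bottle_1 [([239.0, 206.0], 0.41)]
jar [([241.0, 203.0], 0.49)]
tall_tube [([229.0, 233.0], 0.8)]
beaker [([182.0, 245.0], 0.56)]
top [ 439.09900797 -110.40699887 1168.25360466]
balance [([352.0, 193.0], 0.55)]
poise_knob [([314.0, 224.0], 0.44), ([197.0, 130.0], 0.42)]
bar_mid [([328.0, 236.0], 0.96)]
bucket_full [([391.0, 214.0], 0.97)]
bucket_part [([324.0, 173.0], 0.83), ([389.0, 229.0], 0.68), ([352.0, 193.0], 0.23)]
bucket_full_socket1 [([392.0, 212.0], 0.69)]
bucket_part_socket1 [([324.0, 171.0], 0.97)]
tube_a_mid [([390.0, 230.0], 0.57), ([410.0, 194.0], 0.41)]
dropper_bottle_1 [([343.0, 287.0], 0.93), ([284.0, 271.0], 0.92)]
jar [([289.0, 133.0], 0.76)]
tall_tube [([244.0, 152.0], 0.56)]
beaker [([197.0, 130.0], 0.73), ([394.0, 211.0], 0.4)]
```

```bash
python3 -c "
import cv2
for n,(x,y) in dict(top=(180,100),scene=(160,130)).items():
    i=cv2.imread(f'pics/{n}0.png');cv2.imwrite(f'pics/{n}c.png',cv2.resize(i[y:y+200,x:x+266],None,fx=3,fy=3,interpolation=2))"
```

```text
(no output)
```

View pics/topc.png

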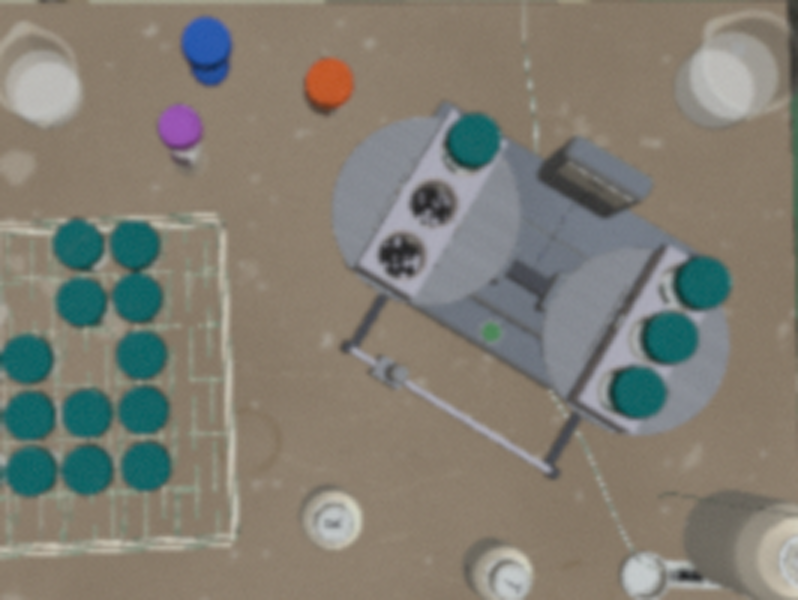

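View pics/scenec.png

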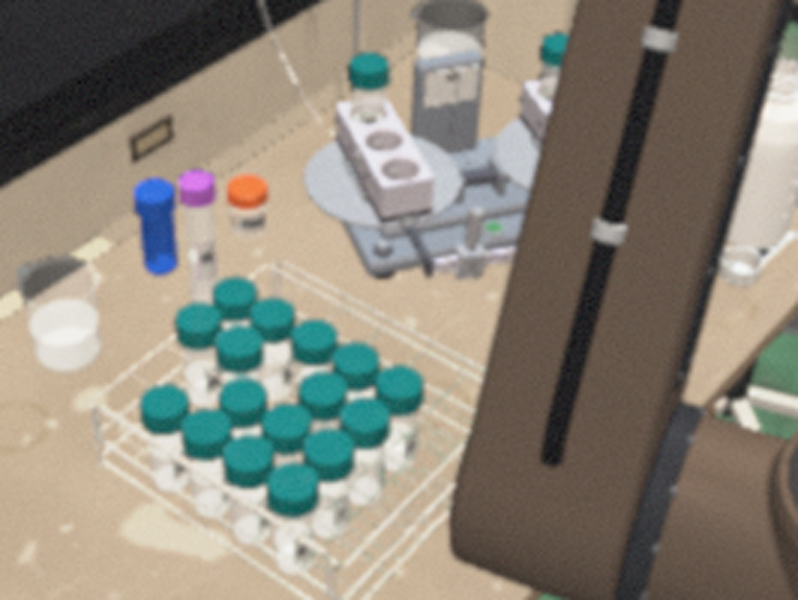

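The top view shows the part-filled bucket on the left (+y) pan, with its middle hole at full-image pixel (323,168), its front hole at (313,185) and tube_d at (337,146). The full bucket is on the right (low) pan, with its caps at (414,194), (403,213) and (392,231).

These could be mistaken for the tube I want:
- the rack's teal caps, at around (207..229, 182..256)
- the blue tube at (249,115)
- the purple tube at (240,142)
- tube_d at (337,146)

I choose the front cap of the full bucket, (392,231).

```bash
cat > b.py <<'E'
from h import *
d=dict(np.load('top0.npz'));w=cloud(d);hsv=cv2.cvtColor(d['color'],cv2.COLOR_RGB2HSV)
teal=(hsv[...,0]>75)&(hsv[...,0]<100)&(hsv[...,1]>120)
n,l,s,c=cv2.connectedComponentsWithStats(teal.astype(np.uint8))
for i in range(1,n):
    if s[i,4]>60 and c[i,0]>300:
        p=w[l==i];zt=np.nanpercentile(p[:,2],70);q=p[p[:,2]>zt-6]
        (u,v),r=cv2.minEnclosingCircle(np.argwhere(l==i)[:,::-1].astype(np.float32))
        print('cap',c[i].round(1),s[i],'z',zt.round(1),'mean',np.nanmean(q,0).round(1),'circ',(round(u,1),round(v,1),round(r,1)),at_z(d,(u,v),zt).round(1))
# bucket top faces
gray=(hsv[...,1]<60)
for nm,(x0,x1,y0,y1),z0 in(('part',(295,355,130,205),121),('full',(365,425,175,250),107)):
    m=np.zeros(gray.shape,bool);m[y0:y1,x0:x1]=1
    m&=(abs(w[...,2]-z0)<8)
    pts=w[m];print(nm,m.sum(),'z',np.median(pts[:,2]).round(1),cv2.minAreaRect(pts[:,:2].astype(np.float32)))
# knob
m=np.zeros(gray.shape,bool);m[215:232,298:320]=1
for z in(w[m][w[m][:,2]>85],):print('knob',z.round(1).tolist())
for nm,c in(('pL',(300,160)),('pLf',(340,185)),('pR',(375,200)),('pRf',(372,215))):print(nm,w[c[1]-3:c[1]+4,c[0]-3:c[0]+4,2].mean().round(1))
for t in('bar_mid','poise_knob','bucket_full_socket1','bucket_part_socket1','balance'):pass
print('bar',at_z(d,(328,236),64),'bal',at_z(d,(352,193),0))
print('sock part mid',at_z(d,(324,171),77+8),'full',at_z(d,(392,212),63+8))
E
python3 b.py
python3 -c "
import cv2
i=cv2.imread('pics/top0.png')[120:250,290:430];cv2.imwrite('pics/close.png',cv2.resize(i,None,fx=4.5,fy=4.5,interpolation=2))"
```

```text
cap [337.4 146.5] [329 138  17  18 223] z 179.7 mean [ 622.1 -267.7  178.8] circ (337.4, 146.4, 8.6) [ 622.  -267.6  179.7]
cap [413.7 194. ] [405 186  18  17 232] z 166.0 mean [ 518.3 -436.3  165. ] circ (413.6, 194.0, 8.6) [ 518.  -435.7  166. ]
cap [403.  212.3] [395 205  17  16 224] z 165.2 mean [ 478.  -412.   164.2] circ (403.0, 212.1, 8.6) [ 478.5 -411.6  165.2]
cap [392.3 230.4] [384 223  18  16 226] z 165.9 mean [ 438.6 -387.2  165. ] circ (392.4, 230.4, 8.7) [ 438.6 -387.1  165.9]
part 718 z 120.8 ((584.557861328125, -244.31161499023438), (55.89610290527344, 139.84222412109375), 57.793365478515625)
full 525 z 106.9 ((480.7644348144531, -411.7892761230469), (54.50925827026367, 139.66458129882812), 58.6456298828125)
knob [[462.2, -214.1, 91.8], [462.0, -215.7, 99.6], [461.8, -216.7, 112.4], [459.8, -211.3, 96.1], [459.5, -212.0, 113.5], [459.4, -213.9, 117.8], [459.3, -215.7, 122.6], [459.3, -218.4, 118.0], [459.3, -220.5, 119.7], [457.6, -209.5, 90.7], [457.3, -210.4, 105.8], [457.1, -211.6, 116.8], [457.0, -213.3, 123.3], [456.9, -215.3, 125.9], [456.9, -217.7, 124.6], [457.0, -220.5, 120.1], [456.9, -222.6, 121.8], [455.2, -209.3, 92.3], [454.9, -209.9, 110.8], [454.8, -211.7, 115.7], [454.7, -213.4, 122.5], [454.7, -215.9, 120.1], [454.7, -218.1, 120.6], [454.6, -220.0, 124.7], [454.7, -222.9, 118.4], [452.9, -209.6, 88.9], [452.7, -210.4, 105.3], [452.5, -211.3, 119.3], [452.5, -213.7, 118.5], [452.4, -215.6, 122.0], [452.4, -218.1, 120.4], [452.4, -220.4, 120.3], [452.4, -222.8, 118.7], [450.5, -211.4, 93.6], [450.3, -211.9, 113.3], [450.2, -213.8, 117.7], [450.1, -215.4, 124.2], [450.1, -218.0, 121.2], [450.1, -220.2, 122.1], [447.9, -216.2, 115.8]]
pL 76.9
pLf 77.3
pR 63.5
pRf 63.3
bar [ 426.43427774 -259.61466008   64.        ] bal [ 534.87591165 -331.44196759    0.        ]
sock part mid [ 580.83944768 -249.65465436   85.        ] full [ 482.60308708 -413.34404459   71.        ]
```

View pics/close.png

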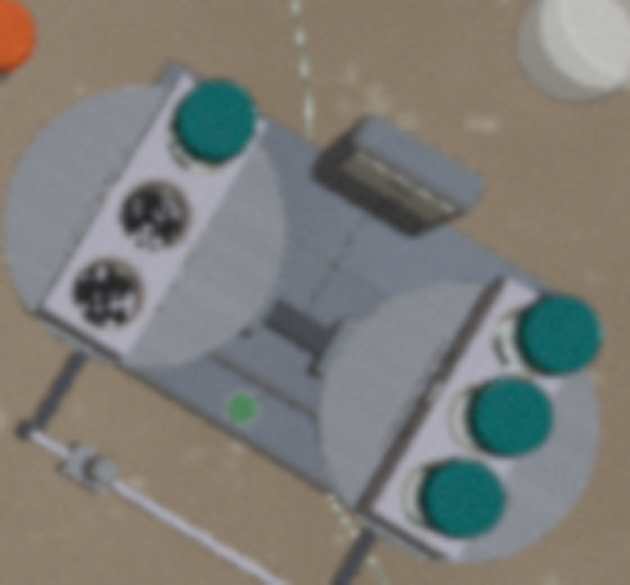

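The close crop confirms it: the front tube's cap is at crop (462,498), with clear body and teal cap, in the full bucket. Next I'll fit the socket holes and check for tall obstacles near the path.

```bash
cat > c.py <<'E'
from h import *
d=dict(np.load('top0.npz'));w=cloud(d);g=cv2.cvtColor(d['color'],cv2.COLOR_RGB2GRAY)
big=cv2.resize(g[150:205,295:345],None,fx=8,fy=8,interpolation=cv2.INTER_CUBIC)
for c in((324.4,167.8),(313.8,185.3)):
    # radial edge: strongest bright-going gradient from the hole
    P=[]
    for a in np.linspace(0,2*np.pi,72,endpoint=False):
        r=np.arange(3,11.5,.25);x=c[0]+r*np.cos(a);y=c[1]+r*np.sin(a)
        v=cv2.remap(g.astype(np.float32),x[None].astype(np.float32),y[None].astype(np.float32),cv2.INTER_LINEAR)[0]
        k=np.argmax(np.diff(v)[8:])+8;P.append((x[k],y[k]))
    e=cv2.fitEllipse(np.array(P,np.float32));print('hole',e,at_z(d,e[0],120.8).round(1))
m=w[...,2]>180
n,l,s,c=cv2.connectedComponentsWithStats(m.astype(np.uint8))
for i in range(1,n):
    if s[i,4]>20:
        p=w[l==i];print('tall',c[i].round(0),s[i].tolist(),np.nanpercentile(p,2,0).round(0),np.nanpercentile(p,98,0).round(0))
P=w[np.r_[200:420],:][:,330:560].reshape(-1,3);P=P[(P[:,2]>70)&(P[:,0]<400)]
for x in range(150,400,25):
    q=P[(abs(P[:,0]-x)<12.5)]
    if len(q):print(x,[(y,int(q[abs(q[:,1]-y)<12.5,2].max())) for y in range(-650,-250,25) if (abs(q[:,1]-y)<12.5).any()])
E
python3 c.py
```

```text
hole ((324.04010009765625, 167.1536865234375), (14.260597229003906, 15.243485450744629), 40.637901306152344) [ 585.  -245.3  120.8]
hole ((313.5030212402344, 184.8175811767578), (13.970588684082031, 15.543042182922363), 117.7915267944336) [ 544.5 -220.5  120.8]
tall [358.  29.] [357, 0, 2, 59, 59] [ 817. -313.  188.] [ 897. -298.  276.]
tall [471. 271.] [445, 268, 47, 6, 67] [ 358. -553.  206.] [ 361. -451.  341.]
tall [451. 288.] [443, 280, 17, 17, 110] [ 300. -520.  180.] [ 332. -488.  192.]
tall [347. 373.] [147, 306, 413, 114, 34161] [ 147. -581.  244.] [328.  85. 776.]
175 [(-525, 338), (-500, 339)]
200 [(-550, 335), (-525, 339), (-500, 338)]
225 [(-525, 378), (-500, 338), (-475, 604), (-450, 623), (-425, 637), (-400, 648), (-375, 653), (-350, 657), (-325, 650)]
250 [(-625, 318), (-600, 336), (-575, 362), (-550, 393), (-525, 394), (-500, 565), (-475, 592), (-450, 609), (-425, 622), (-400, 640), (-375, 649), (-350, 640)]
275 [(-650, 335), (-625, 338), (-600, 338), (-575, 383), (-550, 468), (-525, 529), (-500, 569), (-475, 575), (-450, 567), (-325, 100), (-300, 108), (-275, 752)]
300 [(-650, 335), (-625, 337), (-575, 446), (-550, 491), (-525, 496), (-500, 193), (-475, 170), (-325, 101), (-300, 103), (-275, 744)]
325 [(-550, 136), (-525, 191), (-500, 191), (-475, 170), (-300, 72)]
350 [(-550, 281), (-525, 325), (-500, 341), (-475, 341), (-450, 323), (-425, 215)]
```

```bash
python3 -c "
import cv2
i=cv2.imread('pics/top0.png')[210:420,320:560];cv2.imwrite('pics/br.png',cv2.resize(i,None,fx=2.8,fy=2.8,interpolation=2))"
```

```text
(no output)
```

View pics/br.png

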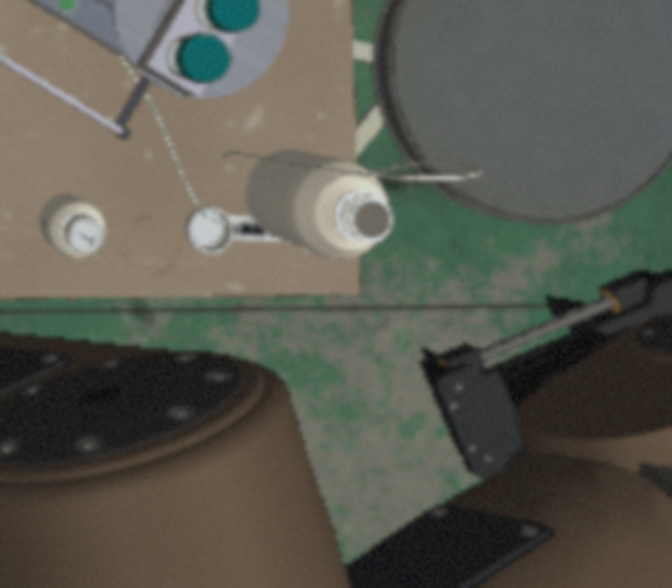

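A tall flask with a thin hose arch stands at pixel (450,285), with the arch at about x=359, y=-450..-553 and z up to 340. Gripping the front tube would put the gripper body against it. I'll take the back tube of the full bucket (tube_c, cap at (414,194)) instead, and travel high.

Request:
step_arm --increments '[{"slide":[0,0,-0.06],"roll":0.1},{"slide":[0,0,-0.12],"roll":0.28},{"slide":[0,0,-0.18],"roll":0.46},{"slide":[0,0,-0.24],"roll":0.64},{"slide":[0,0,-0.24],"roll":0.82}]'

```text
t: 1.92
eef_pos: [232.4, -580.6, 459.8]
tcp_rot: [3.135, -0.006, -0.445]
ft_force: [-1.0, -0.5, -1.0]
opening: 0.997
grip_force: 0.0
```

```bash
cat > to.py <<'E'
import sys
from h import *
def to(P,yaw):
    s=state();p=s['eef_pos'];a=s['tcp_rot'][2];d=np.array(P)-p
    c,n=np.cos(a),np.sin(a)
    print('t',round(s['t'],2),'pos',p.round(1),'rot',s['tcp_rot'].round(3),'slide',((d@np.array([[c,n,0],[n,-c,0],[0,0,-1]]).T)/1000).round(4),'roll',round(a-yaw,3),'F',s['ft_force'].round(1),'op',round(s['opening'],3),'g',round(s['grip_force'],1))
if __name__=='__main__': to([float(v) for v in sys.argv[1:4]],float(sys.argv[4]))
E
python3 to.py 518.2 -436 455 -0.555
```

```text
t 1.93 pos [ 232.4 -580.6  459.8] rot [ 3.135 -0.006 -0.445] slide [ 0.1957 -0.2535  0.0048] roll 0.11 F [-1.  -0.5 -1. ] op 0.997 g 0.0
```

Request:
step_arm --increments '[{"slide":[0.039,-0.05,0],"roll":0.05},{"slide":[0.078,-0.1,0],"roll":0.116},{"slide":[0.117,-0.152,0],"roll":0.116},{"slide":[0.156,-0.203,0],"roll":0.116},{"slide":[0.196,-0.2535,0],"roll":0.116}]'

```text
t: 2.55
eef_pos: [512.0, -436.4, 454.8]
tcp_rot: [3.141, -0.0, -0.555]
ft_force: [-0.1, -1.1, 0.7]
opening: 1.0
grip_force: 0.0
```

```bash
python3 to.py 518.2 -436 136 -0.555
```

```text
t 2.55 pos [ 512.  -436.4  454.8] rot [ 3.141 -0.    -0.555] slide [ 0.005  -0.0036  0.3188] roll -0.0 F [-0.1 -1.1  0.7] op 1.0 g 0.0
```

Request:
step_arm --increments '[{"slide":[0,0,0.06]},{"slide":[0,0,0.12]},{"slide":[0,0,0.18]},{"slide":[0,0,0.22]},{"slide":[0,0,0.22]}]'

```text
invalid input at $.increments[0]: expected keys slide, roll
```

```bash
python3 to.py 518.2 -436 136 -0.555
```

```text
t 2.55 pos [ 512.  -436.4  454.8] rot [ 3.141 -0.    -0.555] slide [ 0.005  -0.0036  0.3188] roll -0.0 F [-0.1 -1.1  0.7] op 1.0 g 0.0
```

Request:
step_arm --increments '[{"slide":[0,0,0.06],"roll":0},{"slide":[0,0,0.12],"roll":0},{"slide":[0,0,0.18],"roll":0},{"slide":[0,0,0.22],"roll":0},{"slide":[0,0,0.22],"roll":0}]'

```text
t: 3.18
eef_pos: [509.7, -436.9, 232.0]
tcp_rot: [-3.14, 0.005, -0.555]
ft_force: [0.3, 0.0, 0.8]
opening: 1.0
grip_force: 0.0
```

```bash
python3 to.py 518.2 -436 136 -0.555
```

```text
t 3.17 pos [ 509.7 -436.9  232. ] rot [-3.14   0.005 -0.555] slide [ 0.0068 -0.0053  0.096 ] roll -0.0 F [0.3 0.  0.8] op 1.0 g 0.0
```

Request:
step_arm --increments '[{"slide":[0.0068,-0.0053,0.01],"roll":0},{"slide":[0.0068,-0.0053,0.03],"roll":0},{"slide":[0.0068,-0.0053,0.03],"roll":0}]'

```text
t: 3.55
eef_pos: [519.4, -436.7, 204.9]
tcp_rot: [3.142, -0.0, -0.555]
ft_force: [-0.6, 0.9, 0.6]
opening: 1.002
grip_force: 0.0
```

```bash
python3 to.py 518.2 -436 136 -0.555
python3 - <<'E'
from h import *
d=cam('top');cv2.imwrite('pics/t1.png',cv2.resize(d['color'][120:270,290:490,::-1],None,fx=4,fy=4,interpolation=2))
E
```

```text
t 3.55 pos [ 519.4 -436.7  204.9] rot [ 3.142 -0.    -0.555] slide [-0.0014  0.      0.0689] roll 0.0 F [-0.6  0.9  0.6] op 1.002 g 0.0
```

View pics/t1.png

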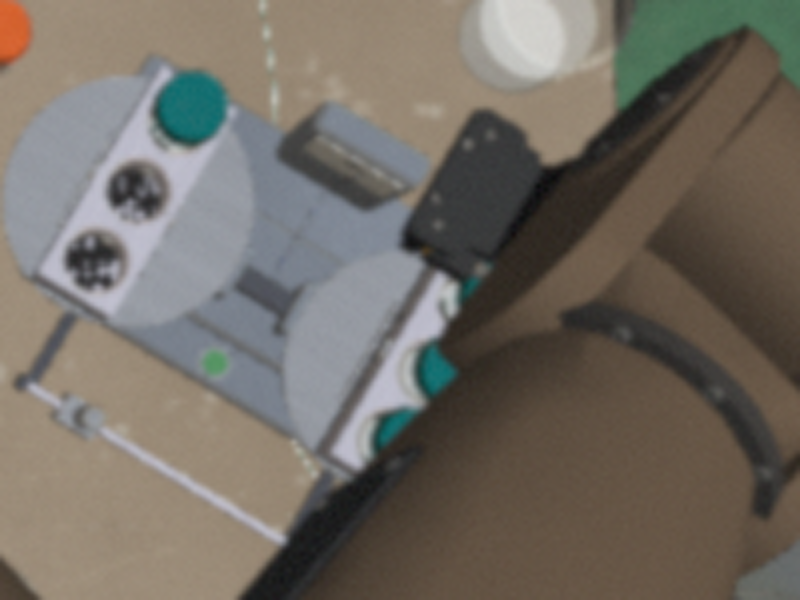

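The gripper's dark body, at crop (480,190) to (410,460), sits over the full bucket's back tube with the closing axis across the row. The rest of the scene is undisturbed.

Request:
step_arm --increments '[{"slide":[-0.001,0,0.03],"roll":0},{"slide":[-0.001,0,0.055],"roll":0},{"slide":[-0.001,0,0.068],"roll":0},{"slide":[-0.001,0,0.068],"roll":0}]'

```text
t: 4.1
eef_pos: [518.3, -436.4, 137.0]
tcp_rot: [3.142, -0.0, -0.555]
ft_force: [0.1, 0.5, 0.9]
opening: 1.001
grip_force: 0.0
```

Request:
step_arm --increments '[{"slide":[0,0,0],"roll":0},{"slide":[0,0,0],"roll":0},{"slide":[0,0,0],"roll":0},{"slide":[0,0,0],"roll":0},{"slide":[0,0,0],"roll":0}]' --fingers 0.3

```text
t: 4.72
eef_pos: [518.1, -436.3, 136.7]
tcp_rot: [3.141, -0.0, -0.555]
ft_force: [-0.9, -0.1, 0.3]
opening: 0.528
grip_force: 0.0
```

```bash
python3 to.py 518.2 -436 136 -0.555
```

```text
t 4.72 pos [ 518.1 -436.3  136.7] rot [ 3.141 -0.    -0.555] slide [-0.0001 -0.0003  0.0007] roll -0.0 F [-0.9 -0.1  0.3] op 0.528 g 0.0
```

Request:
step_arm --increments '[{"slide":[0,0,0],"roll":0},{"slide":[0,0,0],"roll":0},{"slide":[0,0,0],"roll":0},{"slide":[0,0,0],"roll":0}]' --fingers 0.3

```text
t: 5.22
eef_pos: [518.0, -436.4, 136.7]
tcp_rot: [3.141, -0.0, -0.555]
ft_force: [-1.0, -1.3, 0.7]
opening: 0.424
grip_force: 30.0
```

Request:
step_arm --increments '[{"slide":[0,0,-0.01],"roll":0},{"slide":[0,0,-0.025],"roll":0},{"slide":[0,0,-0.045],"roll":0},{"slide":[0,0,-0.075],"roll":0},{"slide":[0,0,-0.1],"roll":0}]'

```text
t: 5.85
eef_pos: [518.3, -436.1, 239.2]
tcp_rot: [3.141, -0.002, -0.555]
ft_force: [0.0, -0.3, -1.3]
opening: 0.425
grip_force: 30.0
```

```bash
python3 to.py 583.5 -244.5 226 -0.555
```

```text
t 5.85 pos [ 518.3 -436.1  239.2] rot [ 3.141e+00 -2.000e-03 -5.550e-01] slide [-0.0456 -0.1972  0.0132] roll -0.0 F [ 0.  -0.3 -1.3] op 0.425 g 30.0
```

Request:
step_arm --increments '[{"slide":[-0.01,-0.05,0],"roll":0},{"slide":[-0.022,-0.1,0],"roll":0},{"slide":[-0.035,-0.15,0],"roll":0},{"slide":[-0.0456,-0.1972,0],"roll":0},{"slide":[-0.0456,-0.1972,0],"roll":0}]'

```text
t: 6.48
eef_pos: [584.3, -241.6, 238.1]
tcp_rot: [-3.141, -0.001, -0.551]
ft_force: [-0.2, 0.4, -0.8]
opening: 0.42
grip_force: 30.0
```

```bash
python3 to.py 583.5 -244.5 136.7 -0.555
python3 - <<'E'
from h import *
d=cam('scene');np.savez('s1.npz',**d);cv2.imwrite('pics/s1.png',cv2.resize(d['color'][90:240,220:420,::-1],None,fx=4,fy=4,interpolation=2))
for n in('scene','top'):
  if n=='top':d=cam(n);np.savez('t2.npz',**d)
  for t in('tube_a_mid','bucket_part_socket1','bucket_part'):print(n,t,[(np.round(m['uv'],1).tolist(),round(m['confidence'],2)) for m in mark_of(n,t)][:7])
E
```

```text
t 6.47 pos [ 584.3 -241.6  238.1] rot [-3.141e+00 -1.000e-03 -5.510e-01] slide [0.0009 0.0029 0.1014] roll 0.004 F [-0.2  0.4 -0.8] op 0.42 g 30.0
scene tube_a_mid []
scene bucket_part_socket1 [([289.2, 189.9], 0.67)]
scene bucket_part [([287.0, 186.8], 0.56)]
top tube_a_mid [([389.5, 227.7], 0.77)]
top bucket_part_socket1 []
top bucket_part []
```

View pics/s1.png

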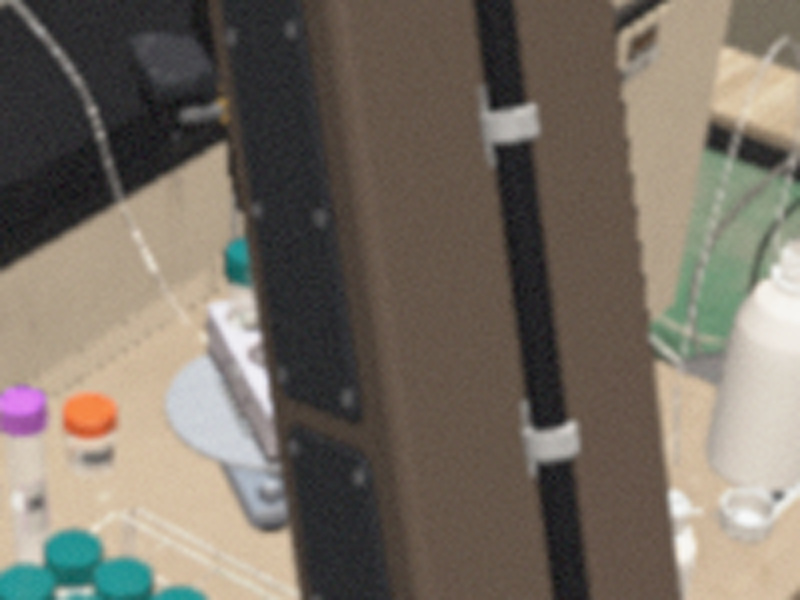

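The forearm hides the left bucket in both views, so I'll work from the measured cap-to-socket offset and feel for contact.

Request:
step_arm --increments '[{"slide":[0,0,0.02],"roll":0},{"slide":[0,0,0.035],"roll":0},{"slide":[0,0,0.04],"roll":0},{"slide":[0,0,0.04],"roll":0},{"slide":[0,0,0.04],"roll":0}]'

```text
t: 7.5
eef_pos: [583.5, -244.8, 197.2]
tcp_rot: [3.142, -0.001, -0.555]
ft_force: [-0.5, 0.0, -0.8]
opening: 0.422
grip_force: 30.0
```

```bash
python3 to.py 583 -244.1 136.7 -0.555
```

```text
t 7.5 pos [ 583.5 -244.8  197.2] rot [ 3.142e+00 -1.000e-03 -5.550e-01] slide [-0.0008 -0.0003  0.0605] roll -0.0 F [-0.5  0.  -0.8] op 0.422 g 30.0
```

Request:
step_arm --increments '[{"slide":[-0.0008,0,0.005],"roll":0},{"slide":[-0.0008,0,0.01],"roll":0},{"slide":[-0.0008,0,0.014],"roll":0},{"slide":[-0.0008,0,0.018],"roll":0}]'

```text
t: 8.0
eef_pos: [582.6, -244.2, 178.4]
tcp_rot: [3.142, -0.0, -0.555]
ft_force: [-0.3, -0.3, -0.5]
opening: 0.429
grip_force: 30.0
```

Request:
step_arm --increments '[{"slide":[0,0,0.003],"roll":0},{"slide":[0,0,0.006],"roll":0},{"slide":[0,0,0.008],"roll":0},{"slide":[0,0,0.01],"roll":0}]'

```text
t: 8.5
eef_pos: [583.5, -244.4, 170.1]
tcp_rot: [-3.141, -0.003, -0.555]
ft_force: [1.1, 2.9, 0.2]
opening: 0.421
grip_force: 30.0
```

Request:
step_arm --increments '[{"slide":[0,-0.0005,0.002],"roll":0},{"slide":[0,-0.0005,0.004],"roll":0},{"slide":[0,-0.0005,0.006],"roll":0},{"slide":[0,-0.0005,0.006],"roll":0}]'

```text
t: 9.0
eef_pos: [582.9, -243.6, 162.3]
tcp_rot: [-3.141, 0.0, -0.555]
ft_force: [1.1, 1.6, -0.4]
opening: 0.42
grip_force: 30.0
```

```bash
python3 to.py 583 -244.1 136.7 -0.555
```

```text
t 9.0 pos [ 582.9 -243.6  162.3] rot [-3.141  0.    -0.555] slide [0.0003 0.0003 0.0256] roll -0.0 F [ 1.1  1.6 -0.4] op 0.42 g 30.0
```

Request:
step_arm --increments '[{"slide":[0,-0.0005,0.002],"roll":0},{"slide":[0,-0.0005,0.004],"roll":0},{"slide":[0,-0.0005,0.006],"roll":0},{"slide":[0,-0.0005,0.008],"roll":0},{"slide":[0,-0.0005,0.008],"roll":0}]'

```text
t: 9.62
eef_pos: [583.1, -243.3, 154.5]
tcp_rot: [-3.142, 0.0, -0.555]
ft_force: [-0.5, 0.8, -1.0]
opening: 0.421
grip_force: 30.0
```

Request:
step_arm --increments '[{"slide":[0,0,0.0015],"roll":0},{"slide":[0,0,0.003],"roll":0},{"slide":[0,0,0.0045],"roll":0},{"slide":[0,0,0.006],"roll":0},{"slide":[0,0,0.006],"roll":0}]'

```text
t: 10.25
eef_pos: [583.1, -243.3, 148.4]
tcp_rot: [-3.142, 0.0, -0.555]
ft_force: [0.8, 1.5, -0.9]
opening: 0.426
grip_force: 30.0
```

Request:
step_arm --increments '[{"slide":[0,0,0.0015],"roll":0},{"slide":[0,0,0.003],"roll":0},{"slide":[0,0,0.0045],"roll":0},{"slide":[0,0,0.006],"roll":0}]'

```text
t: 10.75
eef_pos: [583.2, -243.3, 142.5]
tcp_rot: [3.142, -0.0, -0.555]
ft_force: [0.1, 2.3, 1.9]
opening: 0.422
grip_force: 30.0
```

Request:
step_arm --increments '[{"slide":[0,0,0.001],"roll":0},{"slide":[0,0,0.002],"roll":0},{"slide":[0,0,0.003],"roll":0},{"slide":[0,0,0.004],"roll":0},{"slide":[0,0,0.004],"roll":0}]'

```text
t: 11.38
eef_pos: [583.1, -243.3, 138.4]
tcp_rot: [3.142, 0.0, -0.555]
ft_force: [0.6, 2.3, -0.1]
opening: 0.419
grip_force: 30.0
```

Request:
step_arm --increments '[{"slide":[0,0,0.0005],"roll":0},{"slide":[0,0,0.001],"roll":0},{"slide":[0,0,0.0015],"roll":0},{"slide":[0,0,0.0015],"roll":0}]'

```text
t: 11.88
eef_pos: [583.1, -243.4, 137.1]
tcp_rot: [3.141, 0.0, -0.555]
ft_force: [-0.4, 2.8, 1.0]
opening: 0.424
grip_force: 30.0
```

Request:
step_arm --increments '[{"slide":[0,0,0.0005],"roll":0},{"slide":[0,0,0.001],"roll":0},{"slide":[0,0,0.001],"roll":0}]'

```text
t: 12.25
eef_pos: [583.3, -243.5, 136.6]
tcp_rot: [3.142, -0.001, -0.555]
ft_force: [-1.8, 2.7, 5.4]
opening: 0.419
grip_force: 30.0
```

Request:
step_arm --increments '[{"slide":[0,0,0.0005],"roll":0},{"slide":[0,0,0.0005],"roll":0}]'

```text
t: 12.5
eef_pos: [583.4, -243.6, 136.5]
tcp_rot: [3.142, -0.001, -0.555]
ft_force: [-1.4, 2.1, 9.1]
opening: 0.421
grip_force: 30.0
```

Request:
step_arm --increments '[{"slide":[0,0,0.0005],"roll":0},{"slide":[0,0,0.0005],"roll":0}]'

```text
t: 12.75
eef_pos: [583.6, -243.6, 136.5]
tcp_rot: [3.142, -0.002, -0.555]
ft_force: [-2.7, 2.1, 11.9]
opening: 0.421
grip_force: 30.0
```

Contact is firm at the expected seated height (12 N), so I'll relieve the load and release.

Request:
step_arm --increments '[{"slide":[0,0,-0.001],"roll":0},{"slide":[0,0,-0.0014],"roll":0}]'

```text
t: 13.0
eef_pos: [583.2, -243.4, 136.6]
tcp_rot: [3.142, -0.0, -0.555]
ft_force: [-0.1, 1.2, 2.7]
opening: 0.423
grip_force: 30.0
```

Request:
step_arm --increments '[{"slide":[0,0,0],"roll":0},{"slide":[0,0,0],"roll":0},{"slide":[0,0,0],"roll":0},{"slide":[0,0,0],"roll":0},{"slide":[0,0,0],"roll":0}]' --fingers 0.9

```text
t: 13.62
eef_pos: [583.1, -243.4, 136.5]
tcp_rot: [3.142, -0.0, -0.555]
ft_force: [-0.7, 0.1, 0.2]
opening: 0.872
grip_force: 0.0
```

Request:
step_arm --increments '[{"slide":[0,0,-0.03],"roll":0},{"slide":[0,0,-0.08],"roll":0},{"slide":[0,0,-0.14],"roll":0},{"slide":[0,0,-0.17],"roll":0},{"slide":[0,0,-0.17],"roll":0}]'

```text
t: 14.25
eef_pos: [583.7, -243.6, 309.0]
tcp_rot: [-3.141, -0.005, -0.555]
ft_force: [-0.6, 0.5, -1.0]
opening: 0.899
grip_force: 0.0
```

```bash
python3 to.py 400 -420 300 -0.555
```

```text
t 14.25 pos [ 583.7 -243.6  309. ] rot [-3.141 -0.005 -0.555] slide [-0.0631  0.2467  0.009 ] roll -0.0 F [-0.6  0.5 -1. ] op 0.899 g 0.0
```

Request:
step_arm --increments '[{"slide":[-0.05,0.016,0],"roll":0},{"slide":[-0.1,0.032,0],"roll":0},{"slide":[-0.155,0.05,0],"roll":0},{"slide":[-0.21,0.067,0],"roll":0},{"slide":[-0.21,0.067,0],"roll":0}]' --fingers 0

```text
t: 14.88
eef_pos: [366.5, -188.3, 305.9]
tcp_rot: [3.142, 0.001, -0.556]
ft_force: [0.4, 0.4, 0.2]
opening: 0.432
grip_force: 0.0
```

Request:
step_arm --increments '[{"slide":[0,0,0.02],"roll":0},{"slide":[0,0,0.04],"roll":0},{"slide":[0,0,0.06],"roll":0},{"slide":[0,0,0.06],"roll":0},{"slide":[0,0,0.06],"roll":0}]'

```text
t: 15.5
eef_pos: [369.8, -189.8, 246.7]
tcp_rot: [3.142, 0.0, -0.555]
ft_force: [-0.9, -0.3, -0.5]
opening: 0.002
grip_force: 0.0
```

```bash
cat > m.py <<'E'
import sys
from h import *
from to import to
d=cam('top');np.savez('tl.npz',**d);w=cloud(d);hsv=cv2.cvtColor(d['color'],cv2.COLOR_RGB2HSV)
if len(sys.argv)>1:cv2.imwrite(f'pics/{sys.argv[1]}.png',cv2.resize(d['color'][120:270,270:470,::-1],None,fx=4,fy=4,interpolation=2))
teal=(hsv[...,0]>75)&(hsv[...,0]<100)&(hsv[...,1]>120)
n,l,s,c=cv2.connectedComponentsWithStats(teal.astype(np.uint8))
for i in range(1,n):
    if s[i,4]>60 and c[i,0]>300:
        p=w[l==i];zt=np.nanpercentile(p[:,2],60);print('cap',c[i].round(1),s[i,4],zt.round(1),at_z(d,c[i],zt).round(1))
th=-0.558;X=np.array([np.cos(th),np.sin(th)]);Y=np.array([-X[1],X[0]]);C=(np.array([583,-244])+np.array([478.4,-411.8]))/2
L=np.stack([(w[...,:2]-C)@X,(w[...,:2]-C)@Y],-1)
q=lambda a,b,z0,z1:(w[...,2]>z0)&(w[...,2]<z1)&(L[...,0]>a[0])&(L[...,0]<a[1])&(L[...,1]>b[0])&(L[...,1]<b[1])
# pans: exposed inner halves
for nm,b in(('L',(42,66)),('R',(-66,-42))):
    m=q((-45,45),b,50,95);print('pan',nm,m.sum(),np.mean(w[m][:,2]).round(2),np.median(w[m][:,2]).round(2))
m=q((-145,-105),(-100,100),108,130);print('knob top',m.sum(),'world',np.median(w[m],0).round(1),'local',np.median(L[m],0).round(1))
t=np.median(w[m],0) if m.any() else None
to([456,-217,200],-0.555)
E
python3 m.py t3
```

```text
cap [336.5 147.6] 214 164.9 [ 622.2 -267.9  164.9]
cap [325.6 165.5] 209 165.9 [ 582.4 -242.9  165.9]
cap [404.8 211.7] 231 178.4 [ 478.7 -411.5  178.4]
cap [393.9 230.4] 234 179.2 [ 438.6 -386.6  179.2]
pan L 364 63.26 63.18
pan R 374 77.32 77.26
knob top 27 world [ 459.5 -209.9  111.5] local [-123.1   61.8]
t 15.55 pos [ 369.8 -189.8  246.9] rot [ 3.141e+00 -1.000e-03 -5.550e-01] slide [ 0.0875 -0.0223  0.0469] roll -0.0 F [-0.3  1.2 -0.4] op 0.004 g 0.0
```

View pics/t3.png

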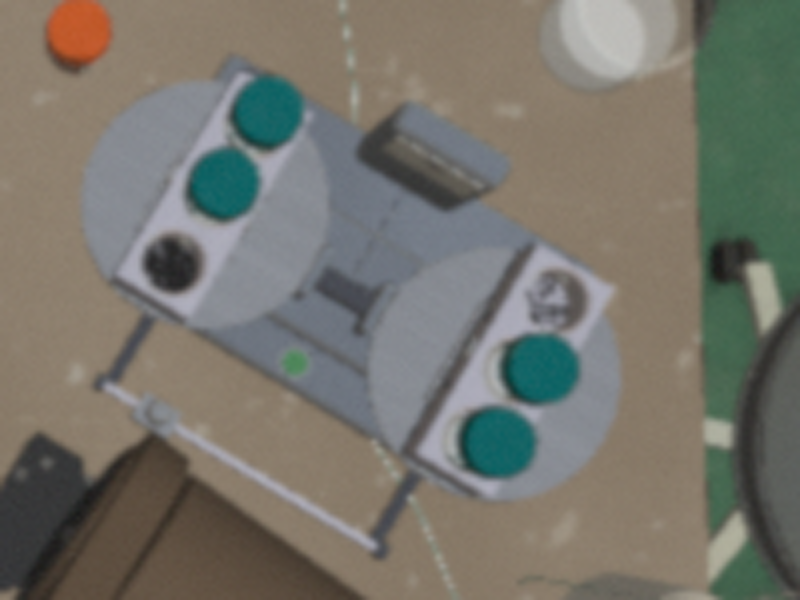

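The picture shows the left bucket holding two tubes, at crop (268,112) and (224,184), and the right bucket two, at (541,368) and (498,442), all at similar cap heights. The left pan is low at its stop, and the poise knob is at crop (157,413), local y≈+62 mm. It has to go to the right, so I'll push from its left side with the fingers shut.

Request:
step_arm --increments '[{"slide":[0.03,-0.02,0],"roll":0},{"slide":[0.06,-0.04,0.02],"roll":0},{"slide":[0.0866,-0.058,0.06],"roll":0},{"slide":[0.0866,-0.058,0.097],"roll":0},{"slide":[0.0866,-0.058,0.097],"roll":0}]'

```text
t: 16.18
eef_pos: [473.0, -185.5, 148.1]
tcp_rot: [3.141, 0.004, -0.555]
ft_force: [0.3, 0.0, -0.3]
opening: 0.008
grip_force: 0.0
```

```bash
python3 to.py 474 -186 88 -0.555
```

```text
t 16.18 pos [ 473.  -185.5  148.1] rot [ 3.141  0.004 -0.555] slide [ 0.0011 -0.0001  0.0601] roll 0.0 F [ 0.3  0.  -0.3] op 0.008 g 0.0
```

Request:
step_arm --increments '[{"slide":[0.001,0,0.025],"roll":0},{"slide":[0.001,0,0.05],"roll":0},{"slide":[0.001,0,0.061],"roll":0},{"slide":[0.001,0,0.061],"roll":0}]'

```text
t: 16.68
eef_pos: [474.7, -186.8, 89.3]
tcp_rot: [3.142, -0.001, -0.555]
ft_force: [0.7, 0.2, 1.0]
opening: 0.005
grip_force: 0.0
```

Request:
step_arm --increments '[{"slide":[0,0.004,0],"roll":0},{"slide":[0,0.008,0],"roll":0},{"slide":[0,0.011,0],"roll":0},{"slide":[0,0.014,0],"roll":0}]'

```text
t: 17.18
eef_pos: [467.0, -198.6, 88.7]
tcp_rot: [-3.142, -0.0, -0.555]
ft_force: [-0.0, 1.0, 0.5]
opening: 0.002
grip_force: 0.8
```

Request:
step_arm --increments '[{"slide":[0,0.004,0],"roll":0},{"slide":[0,0.008,0],"roll":0},{"slide":[0,0.012,0],"roll":0},{"slide":[0,0.016,0],"roll":0},{"slide":[0,0.02,0],"roll":0}]'

```text
t: 17.8
eef_pos: [456.3, -215.6, 88.5]
tcp_rot: [3.142, -0.0, -0.555]
ft_force: [0.7, 0.5, 1.3]
opening: 0.004
grip_force: 0.8
```

Request:
step_arm --increments '[{"slide":[0,0.004,0],"roll":0},{"slide":[0,0.008,0],"roll":0},{"slide":[0,0.012,0],"roll":0},{"slide":[0,0.016,0],"roll":0},{"slide":[0,0.016,0],"roll":0}]'

```text
t: 18.42
eef_pos: [447.8, -229.2, 88.5]
tcp_rot: [3.141, 0.0, -0.555]
ft_force: [0.6, 0.3, 0.1]
opening: 0.003
grip_force: 0.0
```

```bash
python3 m.py
```

```text
cap [336.8 147. ] 224 170.7 [ 622.4 -267.6  170.7]
cap [325.9 165.1] 217 171.3 [ 582.6 -242.8  171.3]
cap [404. 212.] 227 173.1 [ 478.3 -411.4  173.1]
cap [393.3 230.5] 232 173.7 [ 438.4 -387.   173.7]
pan L 324 68.76 68.68
pan R 336 71.65 71.77
knob top 0 world [nan nan nan] local [nan nan]
t 18.48 pos [ 447.9 -229.1   88.4] rot [ 3.141  0.    -0.555] slide [ 0.0005 -0.0146 -0.1116] roll -0.0 F [-0.5  0.3 -0.4] op 0.005 g 0.0
  return _methods._mean(a, axis=axis, dtype=dtype,
  ret = um.true_divide(
```

Request:
step_arm --increments '[{"slide":[0,-0.003,0],"roll":0},{"slide":[0,-0.008,0],"roll":0},{"slide":[0,-0.008,0],"roll":0},{"slide":[0,-0.008,0],"roll":0},{"slide":[0,-0.008,0],"roll":0}]'

```text
t: 19.1
eef_pos: [452.2, -222.2, 88.5]
tcp_rot: [3.142, -0.0, -0.555]
ft_force: [-0.2, -0.4, 1.0]
opening: 0.005
grip_force: 0.0
```

Request:
step_arm --increments '[{"slide":[0,0,0],"roll":0},{"slide":[0,0,0],"roll":0},{"slide":[0,0,0],"roll":0},{"slide":[0,0,0],"roll":0},{"slide":[0,0,0],"roll":0}]'

```text
t: 19.73
eef_pos: [452.3, -222.2, 88.5]
tcp_rot: [3.142, -0.0, -0.555]
ft_force: [0.4, 0.5, -0.4]
opening: 0.002
grip_force: 0.0
```

Request:
step_arm --increments '[{"slide":[0,0,0],"roll":0},{"slide":[0,0,0],"roll":0},{"slide":[0,0,0],"roll":0},{"slide":[0,0,0],"roll":0},{"slide":[0,0,0],"roll":0}]'

```text
t: 20.35
eef_pos: [452.3, -222.2, 88.5]
tcp_rot: [3.142, -0.0, -0.555]
ft_force: [-0.3, -0.1, -0.0]
opening: 0.005
grip_force: 0.0
```

Request:
step_arm --increments '[{"slide":[0,0,0],"roll":0},{"slide":[0,0,0],"roll":0},{"slide":[0,0,0],"roll":0},{"slide":[0,0,0],"roll":0},{"slide":[0,0,0],"roll":0}]'

```text
t: 20.98
eef_pos: [452.3, -222.2, 88.5]
tcp_rot: [3.142, -0.0, -0.555]
ft_force: [0.5, 0.2, -1.1]
opening: 0.001
grip_force: 0.0
```

```bash
python3 m.py 2>/dev/null;python3 m.py 2>/dev/null|grep pan
```

```text
cap [336.6 147.4] 213 166.1 [ 622.3 -267.8  166.1]
cap [325.6 165.5] 209 166.3 [ 582.3 -243.   166.3]
cap [404.7 211.7] 233 177.7 [ 478.8 -411.6  177.7]
cap [393.9 230.4] 232 178.9 [ 438.6 -386.8  178.9]
pan L 327 63.87 63.8
pan R 332 76.55 76.5
knob top 0 world [nan nan nan] local [nan nan]
t 21.02 pos [ 452.3 -222.2   88.5] rot [ 3.142 -0.    -0.555] slide [ 0.0005 -0.0064 -0.1115] roll -0.0 F [-0.1  1.1  0.8] op 0.002 g 0.0
pan L 326 63.9 63.83
pan R 338 76.73 76.74
```

Request:
step_arm --increments '[{"slide":[0,0.004,0],"roll":0},{"slide":[0,0.008,0],"roll":0},{"slide":[0,0.012,0],"roll":0},{"slide":[0,0.016,0],"roll":0},{"slide":[0,0.02,0],"roll":0}]'

```text
t: 21.7
eef_pos: [441.6, -239.5, 88.6]
tcp_rot: [3.142, -0.0, -0.555]
ft_force: [0.3, 0.7, 0.8]
opening: 0.004
grip_force: 0.7
```

Request:
step_arm --increments '[{"slide":[0,0.005,0],"roll":0},{"slide":[0,0.01,0],"roll":0},{"slide":[0,0.015,0],"roll":0},{"slide":[0,0.019,0],"roll":0},{"slide":[0,0.021,0],"roll":0}]'

```text
t: 22.32
eef_pos: [430.4, -257.2, 88.4]
tcp_rot: [3.142, 0.0, -0.555]
ft_force: [0.8, 1.2, -0.9]
opening: 0.002
grip_force: 0.6
```

Request:
step_arm --increments '[{"slide":[0,0.001,0],"roll":0},{"slide":[0,0.001,0],"roll":0}]'

```text
t: 22.58
eef_pos: [430.1, -257.9, 88.5]
tcp_rot: [3.141, 0.0, -0.555]
ft_force: [0.6, 0.5, 0.4]
opening: 0.002
grip_force: 0.3
```

Request:
step_arm --increments '[{"slide":[0,-0.003,0],"roll":0},{"slide":[0,-0.008,0],"roll":0},{"slide":[0,-0.008,0],"roll":0},{"slide":[0,-0.008,0],"roll":0},{"slide":[0,-0.008,0],"roll":0}]'

```text
t: 23.2
eef_pos: [434.3, -251.1, 88.5]
tcp_rot: [3.142, -0.0, -0.555]
ft_force: [0.3, -0.4, -0.7]
opening: 0.007
grip_force: 0.0
```

Request:
step_arm --increments '[{"slide":[0,0,0],"roll":0},{"slide":[0,0,0],"roll":0},{"slide":[0,0,0],"roll":0},{"slide":[0,0,0],"roll":0},{"slide":[0,0,0],"roll":0}]'

```text
t: 23.82
eef_pos: [434.3, -251.1, 88.5]
tcp_rot: [3.142, -0.0, -0.555]
ft_force: [-0.4, -0.4, -0.6]
opening: 0.003
grip_force: 0.0
```

Request:
step_arm --increments '[{"slide":[0,0,0],"roll":0},{"slide":[0,0,0],"roll":0},{"slide":[0,0,0],"roll":0},{"slide":[0,0,0],"roll":0},{"slide":[0,0,0],"roll":0}]'

```text
t: 24.45
eef_pos: [434.3, -251.1, 88.5]
tcp_rot: [3.142, -0.0, -0.555]
ft_force: [0.1, -0.1, -0.1]
opening: 0.007
grip_force: 0.0
```

Request:
step_arm --increments '[{"slide":[0,0,0],"roll":0},{"slide":[0,0,0],"roll":0},{"slide":[0,0,0],"roll":0},{"slide":[0,0,0],"roll":0},{"slide":[0,0,0],"roll":0}]'

```text
t: 25.08
eef_pos: [434.3, -251.1, 88.5]
tcp_rot: [3.142, -0.0, -0.555]
ft_force: [-0.3, 0.3, -0.8]
opening: 0.006
grip_force: 0.0
```

```bash
python3 m.py 2>/dev/null;python3 m.py 2>/dev/null|grep pan
```

```text
cap [336.8 147. ] 225 171.0 [ 622.3 -267.5  171. ]
cap [325.9 165.1] 216 171.7 [ 582.5 -242.9  171.7]
cap [404. 212.] 230 172.7 [ 478.4 -411.6  172.7]
cap [394.7 229.8] 190 173.6 [ 439.8 -389.9  173.6]
pan L 338 68.98 68.97
pan R 349 71.5 71.46
knob top 0 world [nan nan nan] local [nan nan]
t 25.12 pos [ 434.3 -251.1   88.5] rot [ 3.142 -0.    -0.555] slide [ 0.0004 -0.0404 -0.1115] roll -0.0 F [-0.2 -0.8 -0.2] op 0.006 g 0.0
pan L 338 69.03 69.01
pan R 344 71.43 71.55
```

Request:
step_arm --increments '[{"slide":[0,0.005,0],"roll":0},{"slide":[0,0.009,0],"roll":0},{"slide":[0,0.012,0],"roll":0},{"slide":[0,0.0148,0],"roll":0},{"slide":[0,0.0148,0],"roll":0}]'

```text
t: 25.8
eef_pos: [426.4, -263.9, 88.5]
tcp_rot: [3.141, -0.0, -0.556]
ft_force: [0.6, 1.9, -0.5]
opening: 0.005
grip_force: 0.3
```

Request:
step_arm --increments '[{"slide":[0,0,0],"roll":0},{"slide":[0,-0.003,0],"roll":0},{"slide":[0,-0.01,0],"roll":0},{"slide":[0,-0.01,0],"roll":0},{"slide":[0,-0.01,0],"roll":0}]'

```text
t: 26.42
eef_pos: [431.9, -255.0, 88.6]
tcp_rot: [3.141, -0.0, -0.555]
ft_force: [-0.4, -0.1, 0.3]
opening: 0.004
grip_force: 0.0
```

Request:
step_arm --increments '[{"slide":[0,0,-0.04],"roll":0},{"slide":[0,0,-0.08],"roll":0},{"slide":[0,0,-0.12],"roll":0},{"slide":[0,0,-0.12],"roll":0},{"slide":[0,0,-0.12],"roll":0}]'

```text
t: 27.05
eef_pos: [431.5, -255.0, 208.0]
tcp_rot: [3.142, 0.001, -0.555]
ft_force: [0.5, -0.1, 0.4]
opening: 0.005
grip_force: 0.0
```

Request:
step_arm --increments '[{"slide":[-0.03,0,0],"roll":0},{"slide":[-0.05,0,0],"roll":0},{"slide":[-0.05,0,0],"roll":0},{"slide":[-0.05,0,0],"roll":0},{"slide":[-0.05,0,0],"roll":0}]'

```text
t: 27.68
eef_pos: [389.8, -229.1, 208.2]
tcp_rot: [3.142, 0.0, -0.555]
ft_force: [-0.3, -0.6, 0.7]
opening: 0.004
grip_force: 0.0
```

Request:
step_arm --increments '[{"slide":[0,0,0],"roll":0},{"slide":[0,0,0],"roll":0},{"slide":[0,0,0],"roll":0},{"slide":[0,0,0],"roll":0},{"slide":[0,0,0],"roll":0}]'

```text
t: 28.3
eef_pos: [389.3, -228.8, 208.6]
tcp_rot: [3.142, -0.0, -0.555]
ft_force: [-0.4, 0.6, 0.6]
opening: 0.005
grip_force: 0.0
```

Request:
step_arm --increments '[{"slide":[0,0,0],"roll":0},{"slide":[0,0,0],"roll":0},{"slide":[0,0,0],"roll":0},{"slide":[0,0,0],"roll":0},{"slide":[0,0,0],"roll":0}]'

```text
t: 28.92
eef_pos: [389.3, -228.8, 208.5]
tcp_rot: [3.142, -0.0, -0.555]
ft_force: [-0.2, 0.4, -0.4]
opening: 0.003
grip_force: 0.0
```

```bash
python3 m.py t4 2>/dev/null;for i in 1 2 3; do python3 m.py 2>/dev/null|grep -E 'pan|cap';done
```

```text
cap [336.9 146.8] 223 172.4 [ 622.4 -267.5  172.4]
cap [326. 165.] 217 172.9 [ 582.4 -242.9  172.9]
cap [403.8 212. ] 232 171.3 [ 478.3 -411.4  171.3]
cap [393.1 230.3] 231 172.4 [ 438.7 -386.8  172.4]
pan L 371 70.28 70.29
pan R 369 70.01 70.14
knob top 0 world [nan nan nan] local [nan nan]
t 28.98 pos [ 389.3 -228.8  208.5] rot [ 3.142 -0.    -0.555] slide [ 0.0505 -0.0452  0.0085] roll -0.0 F [ 0.4 -0.7 -0. ] op 0.006 g 0.0
cap [336.9 146.9] 224 172.3 [ 622.4 -267.6  172.3]
cap [326. 165.] 217 172.5 [ 582.4 -243.   172.5]
cap [403.8 212. ] 227 171.4 [ 478.4 -411.5  171.4]
cap [393.2 230.4] 231 172.4 [ 438.6 -387.   172.4]
pan L 365 70.07 70.06
pan R 372 70.11 70.21
cap [336.9 146.9] 221 172.3 [ 622.3 -267.6  172.3]
cap [326. 165.] 217 172.8 [ 582.4 -243.   172.8]
cap [403.8 212.1] 229 170.8 [ 478.3 -411.6  170.8]
cap [393.2 230.4] 228 172.3 [ 438.6 -387.1  172.3]
pan L 372 70.11 70.17
pan R 369 70.09 70.08
cap [336.9 146.9] 224 172.4 [ 622.3 -267.4  172.4]
cap [326. 165.] 217 173.0 [ 582.4 -242.9  173. ]
cap [403.8 212. ] 229 171.6 [ 478.3 -411.4  171.6]
cap [393.1 230.4] 228 172.6 [ 438.7 -386.8  172.6]
pan L 367 70.31 70.25
pan R 370 70.02 69.94
```

The beam is level (pans at 70.2 and 70.1 mm) and steady, all four caps are at the seated height, and the arm is clear. I'm handing in the job.

```bash
python3 -c "
from h import *
print(env.job_done())"
```

```text
the job is handed in; nothing more can be done
None
```

The job is handed in and no verdict came back: tube_c moved from the full bucket to the other bucket's middle socket and was pressed home at about 12 N, just over its catch's 5–10 N, and my last camera readings had the beam level to within about 0.001 rad with the arm clear.

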